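Set up the fold-down counter and pack the sensors

ROBOT

A 6-joint arm with a two-finger parallel gripper is mounted at the origin on the work surface. World frame = base frame: x ahead of the robot, y to its left, z up, the work surface at z = 0. Lengths are in m, angles in rad, forces in N, time in s.
With the tool pointing down it reaches from about 0.325 to 0.925 m from the base axis. Payload 3.1 kg.
Tool frame: the origin (TCP) lies at the very end of the fingers, on their centre line; the grasp point (between the pads) lies 19 mm behind it (r.grip_depth is the distance from the TCP to the grasp point, in m); z points along the fingers, y is the line along which they close (so a half turn about z gives the same grasp; the last joint's range is limited). The gripper opens to 85 mm and grips with 20 to 120 N. Pads are 22 mm wide; open, the fingers measure 114 mm over their backs; the gripper's body (76 mm by 85 mm) begins 54 mm behind the grasp point. The pads swing forward as they close: fully open they stand 13 mm farther back than shut.
Start: joints at [1.225, 0.217, 1.613, -0, 1.311, -0.112], TCP at [0.145, 0.608, 0.231] pointing down, gripper open.
Joint ranges: [-2.75, 2.75], [-0.78, 2.1], [0.31, 2.55], [-1.13, 4.27], [0.13, 2.63], [-2.58, 2.58]. Speed limits (rad/s): [2.79, 2.79, 3.14, 3.14, 3.14, 3.14].

INTERFACE

Orientations are given as a unit quaternion [x, y, z, w].
In Python, from cell import r gives the robot as it stands. The module is installed in compiled form; this text tells all that it offers. Calls block until the motion is done:
- r.move_to(position, orientation): joint-space move of the TCP to a pose.
- r.movel(position, max_speed=0.15, rot=None, contact_N=None): straight line of the TCP; rot=None keeps the orientation; max_speed is the mean speed in m/s. With contact_N (N) it stops when the force on the tool has changed by that much, and returns True; else False.
- r.goto_joints(angles): joint-space move.
- r.move_gripper(opening): opening from 0.0 (shut) to 1.0 (fully open); the grip force is fixed at half the most; returns when the fingers have stopped.
- r.pause(seconds).
- r.solve_ik(position, orientation): joint angles nearest the present ones, or None.
- r.get_state(): the state.
- r.capture(name): name is "scene" or "top" or "wrist"; returns the picture (420x560x3 uint8, red, green, blue); there is no depth.
- r.camera_info(name): a dict with "mtx" (3x3 intrinsics, pixels), "position" and "attitude" of the camera in the world. Camera axes: x right, y down, z forward; pixel columns grow to the right and rows downward; lengths in m; the calibration is good to about 2 mm. The wrist camera is an equidistant fisheye: a pixel r from the principal point sees the ray r / f radians off the axis. A picture is of the moment at which its call begins: read the wrist's pose just before it. camera_info takes no time and is no camera call; for the wrist camera it gives the pose at the moment of the call.
A pose or a line that the arm cannot do raises r.PlanningError and nothing moves.
- r.hand_in(): hands the job in; it is judged then, once.
The state is a dict: "time_s": time; "joints": joint angles; "qvel": joint speeds; "joint_efforts": joint torques, N m; "eef_pos": TCP position; "ee_rot": TCP orientation; "ft_force": force on the tool from outside, world axes, zero at the start; "wrist_torque": the same for the moment, N m; "opening": opening from 0.0 (shut) to 1.0 (fully open); "gripper_force": force on a finger pad.
Only numpy, scipy, OpenCV 4.12 (cv2) and the standard library are available. Lean on these libraries where they do the work, as an engineer would, in place of code of your own. Each camera call takes 0.05 s, during which the arm holds its last target. There are 200 camera calls.

TASK

Get the issue counter ready and pack this order: pull both slide-out supports of the little desk fully out, and only then lower its drop-front flap gently onto them without letting it drop. Set the open slide-top box upright on the flap, put every photoelectric sensor that lies on the bench into it, and push its lid fully home over the end ridge. Leave everything else on the bench as it is.

Things in the scene. Friction and masses are not known exactly. Their poses are not given: they have to be found in the camera images.
- desk: Grey steel issue desk, fixed, 380 mm wide, 240 deep, 285 high, front sloping. Origin on the bench under the middle of the hinge line, flush with the front of its 111 mm high plinth; x runs into the desk, y to the left of somebody facing it. Hinge axis along y at x = 0, z = 120 mm. The inside is open behind the flap; the roof starts at x = 68 mm, z = 277 mm
- ledge (a point): Middle of the front face, at the top edge, of the wooden ledge that runs across the desk behind the lowered flap: 16 mm behind the hinge line, top 147 mm above the bench, 20 mm above the lowered flap. Axes as the desk's. A box standing on the flap with one end against it cannot slide off while its lid is pushed towards the desk
- support_left (a joint): Left slide-out support below the flap (desk y = +150 mm): wooden bar 18 mm wide, 28 mm high, a steel knob on its front end. Value in m: 0 pushed in, 0.13 fully out at its stop. Slides out along the desk's -x with about 3 N and stays where it is left. The flap comes to rest on the bar's top
- support_left_neck (a point): Grip point of the left support's knob, 98.5 mm above the bench: on the axis of its neck (12 mm in diameter, 36 mm long, along desk x), 24 mm in front of the bar's end; in front of the neck a disc 22 mm in diameter, 10 mm thick, to hook behind. The shut flap rises above it: a wide gripper clears that when tilted some 25 degrees, its body away from the desk
- flap (a joint): Hinge of the wooden flap: 340 mm wide, 160 mm from hinge to free edge, 14 mm thick, 0.6 kg. In rad: 0 shut (leaning 0.25 rad back from upright, held by its weight), growing as the top comes forward and down; 1.82 level on the supports, upper face 127 mm above the bench. Without supports it sags past level. Let go between upright and level, it falls
- flap_rail (a point): Middle of the round steel pull rail along the flap's free edge: 10 mm in diameter, 140 mm long, parallel to the hinge, 196 mm from the hinge axis, its centre 36 mm beyond the flap's edge, on a post at either end. Pinched from above, one finger either side, it turns between the fingers, so the tool may stay upright all the way
- box: Wooden slide-top box, loose, 0.35 kg with its lid; outside 150 x 66 x 32 mm, walls and floor 4 mm, inside 142 x 58 mm, 23 mm free height under the lid. Origin at the centre of the underside; x along its length; the lid runs out over the low end at -x; z up
- lid (a joint): Lid of the box, 3 mm plywood in grooves, top face 30 mm above the box's underside. In m: 0 shut, 0.112 fully open, growing as it runs out to the box's -x; it starts about fully open, the inside then clear from box x = -41 to +71 mm. Slides with 0.6 N; from 10 to 6 mm before shut its catch must be forced over the end ridge (about 4 N), more than the free box may resist
- support_right (a joint): Right slide-out support (desk y = -150 mm), same as the left
- support_right_neck (a point): Grip point of the right support's knob, as on the left
- lid_rib (a point): Middle of the top of the thumb rib on the lid: a bar 10 mm thick (along box x), 36 mm wide, 12 mm high above the lid's face, 30 mm on the +x side of the box's middle when the lid is shut
- sensor1: Photoelectric sensor to be packed, loose, about 50 g: a black and grey block 42 (x) x 18 (y) x 20 (z) mm with two round amber lenses on one end. Origin at the centre of its underside. Two or three are there; absent ones read None
- sensor2: Photoelectric sensor to be packed, loose, about 50 g: a black and grey block 42 (x) x 18 (y) x 20 (z) mm with two round amber lenses on one end. Origin at the centre of its underside. Two or three are there; absent ones read None
- sensor3: Photoelectric sensor to be packed, loose, about 50 g: a black and grey block 42 (x) x 18 (y) x 20 (z) mm with two round amber lenses on one end. Origin at the centre of its underside. Two or three are there; absent ones read None
- sensor4: Photoelectric sensor to be packed, loose, about 50 g: a black and grey block 42 (x) x 18 (y) x 20 (z) mm with two round amber lenses on one end. Origin at the centre of its underside. Two or three are there; absent ones read None
- gland: Bystander: brass cable gland standing among the sensors, 26 mm in diameter, 30 mm high; origin centre of its underside
- screwdriver: Bystander: screwdriver lying on the bench
- tape: Bystander: roll of black tape, 90 mm in diameter, 24 mm high; origin centre of its underside
- contactor: Bystander: white and grey contactor, 85 x 45 x 75 mm; origin centre of its underside
- mug: Bystander: white mug, 80 mm in diameter, 95 mm high
- carton: Bystander: cardboard carton 100 x 75 x 60 mm

How it is judged:
On the way, in this order (a step that is already met when the one before it is completed fails the run):
1. both supports pulled out (more than 115 mm) while the flap is still up (value of joint each of support_left, support_right above 0.115 m and value of joint flap below 0.3 rad), for 0.2 s.
2. the flap lies level on both supports (value of joint each of support_left, support_right above 0.115 m and value of joint flap between 1.74 and 1.9 rad and velocity of joint flap below 0.1 rad/s), for 0.3 s.
3. the box stands upright on the flap (z of box in the frame of desk between 0.12 and 0.135 m and x of box in the frame of desk between -0.13 and -0.02 m and y of box in the frame of desk between -0.15 and 0.15 m and angle between box's own z axis and vertical below 0.1 rad), for 0.3 s.
At the end, for the whole second after the job is handed in: Both supports out by more than 115 mm, the flap level on them (within about 0.08 rad), the box upright on the flap and at rest, every sensor inside the box, the lid shut to within 4 mm, that is past its ridge (all of step 3 and value of joint each of support_left, support_right above 0.115 m and value of joint flap between 1.74 and 1.9 rad and x of sensor1 in the frame of box between -0.072 and 0.072 m and y of sensor1 in the frame of box between -0.03 and 0.03 m and z of sensor1 in the frame of box between 0 and 0.028 m and x of sensor2 in the frame of box between -0.072 and 0.072 m and y of sensor2 in the frame of box between -0.03 and 0.03 m and z of sensor2 in the frame of box between 0 and 0.028 m and x of sensor3 in the frame of box between -0.072 and 0.072 m and y of sensor3 in the frame of box between -0.03 and 0.03 m and z of sensor3 in the frame of box between 0 and 0.028 m and x of sensor4 in the frame of box between -0.072 and 0.072 m and y of sensor4 in the frame of box between -0.03 and 0.03 m and z of sensor4 in the frame of box between 0 and 0.028 m and value of joint lid below 0.004 m and linear speed of box below 0.02 m/s); the robot touches nothing.
It fails at once if the flap comes down with a support not pulled out (value of joint flap above 1.4 rad and value of joint any of support_left, support_right below 0.08 m).
It fails at once if the flap is dropped (faster than 2 rad/s) (velocity of joint flap above 2 rad/s).
It fails at once if a bystander is moved by more than 50 mm (distance of any of gland, screwdriver, tape, contactor, mug, carton from where it was at the start of the episode above 0.05 m).
Of sensor1, sensor2, sensor3, sensor4 only 2 to 3 are there at a start; the rules pass over those that are not, and their reading is None.
At some moment in a run one of sensor1, sensor2, sensor3, sensor4 may be knocked a few centimetres aside while the robot is not near it.
It also fails if it takes over 210 s, if anything falls off the work surface, if the arm or the gripper's body presses on something with over 40 N, if the wrist force passes 120 N, or if a joint passes its speed limit or range.

## Working session

There is one attempt and no reset: what is moved stays moved. The work goes in short steps, each a Python script; the robot and the scene stay as the last script left them, time stands still between calls to the robot, and variables do not carry over. Pictures are saved under pics/ and viewed, at most 14 in all, crops included, and the job is handed in when it is done.

```bash
ls; mkdir -p pics
python3 - <<'E'
from cell import r
import cv2
for n in ("scene","top","wrist"):
    im=r.capture(n); cv2.imwrite(f"pics/{n}0.png",im[:,:,::-1]); print(n,r.camera_info(n))
print(r.get_state(), r.grip_depth)
E
```

```text
pics
scene {'mtx': array([[412.62545647,   0.        , 279.12976525],
       [  0.        , 412.62545647, 206.88453068],
       [  0.        ,   0.        ,   1.        ]]), 'position': array([0.18645672, 1.0205125 , 1.14416255]), 'attitude': array([-0.15103321,  0.90372919, -0.39563748,  0.06271766])}
top {'mtx': array([[379.34643886,   0.        , 277.96455613],
       [  0.        , 379.34643886, 207.6612588 ],
       [  0.        ,   0.        ,   1.        ]]), 'position': array([0.27821023, 0.05823386, 1.42663973]), 'attitude': array([-0.70146173,  0.70697441, -0.06703909,  0.0603688 ])}
wrist {'mtx': array([[325.1922621 ,   0.        , 283.53062914],
       [  0.        , 325.1922621 , 210.34410223],
       [  0.        ,   0.        ,   1.        ]]), 'position': array([0.07889777, 0.62344564, 0.37165777]), 'attitude': array([0.77689764, 0.61447483, 0.0843002 , 0.10837077])}
{'time_s': 0.15, 'joints': array([ 1.22482335e+00,  2.17599435e-01,  1.61459747e+00, -2.95264097e-05,
        1.31133254e+00, -1.12158133e-01]), 'qvel': array([-0.00050043, -0.0019936 , -0.00488077,  0.00100497, -0.00276357,
        0.00049463]), 'joint_efforts': array([ 2.49868490e-04, -3.97447300e+01, -3.04415166e+01, -1.58815783e-04,
        5.87439135e-03, -1.93260047e-05]), 'eef_pos': array([0.14454694, 0.60738976, 0.23024007]), 'ee_rot': array([ 1.16637471e-01,  9.93174085e-01, -9.46341425e-04, -2.05998991e-04]), 'ft_force': array([-0.27628481,  0.23521803,  0.19859444]), 'wrist_torque': array([-0.00230667,  0.04592652,  0.00926253]), 'gripper_force': 0.0, 'opening': 0.9989107204414984} 0.0187
```

View pics/scene0.png

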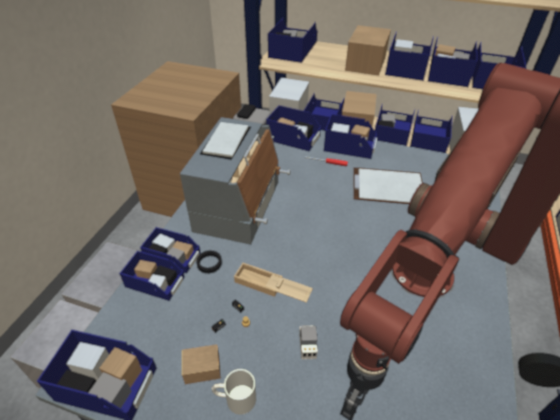

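View pics/top0.png

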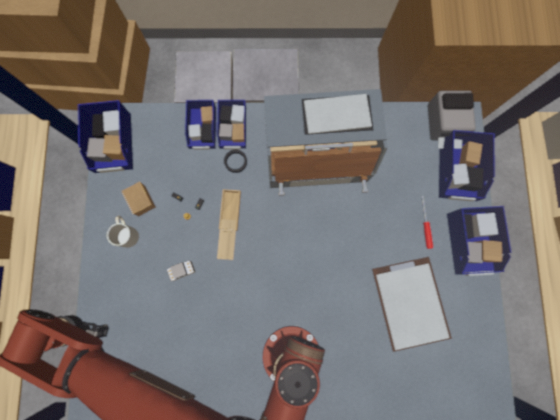

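The scene picture shows the desk at (240,180), the box at (258,278) with its lid run out to the right at (295,290), and sensors at (238,306) and (218,325) with the gland at (245,322). The top view shows the knobs at about (281,188) and (366,188), the box at (229,225), the sensors at (177,197) and (200,204), and the rail as a dark line on the flap.

```bash
cat > h.py <<'E'
from cell import r
import numpy as np, cv2
from scipy.spatial.transform import Rotation as R
def cam(n):
    i=r.camera_info(n); return i["mtx"],np.array(i["position"]),R.from_quat(i["attitude"]).as_matrix()
def ray(n,u,v,c=None):
    K,p,A=c or cam(n)
    a=np.array([(u-K[0,2])/K[0,0],(v-K[1,2])/K[1,1],1.])
    if n=="wrist":
        th=np.hypot(a[0],a[1]); a=np.array([a[0]/th*np.sin(th),a[1]/th*np.sin(th),np.cos(th)]) if th>1e-9 else np.array([0,0,1.])
    return p,A@(a/np.linalg.norm(a))
def onz(n,u,v,z,c=None):
    p,d=ray(n,u,v,c); return p+d*(z-p[2])/d[2]
def proj(n,P,c=None):
    K,p,A=c or cam(n); q=A.T@(np.array(P,float)-p)
    if n=="wrist":
        rr=np.hypot(q[0],q[1]); th=np.arctan2(rr,q[2]); q=np.array([q[0]/rr*th,q[1]/rr*th,1])
    return K[0,0]*q[0]/q[2]+K[0,2],K[1,1]*q[1]/q[2]+K[1,2]
def tri(a,b):
    A=[];B=[]
    for p,d in (a,b):
        M=np.eye(3)-np.outer(d,d); A.append(M);B.append(M@p)
    return np.linalg.lstsq(np.vstack(A),np.hstack(B),rcond=None)[0]
def snap(n,f,crop=None,k=1):
    c=cam(n); im=r.capture(n)[:,:,::-1].copy()
    o=im if crop is None else im[crop[1]:crop[3],crop[0]:crop[2]]
    cv2.imwrite("pics/"+f,cv2.resize(o,None,fx=k,fy=k,interpolation=cv2.INTER_CUBIC)); cv2.imwrite("pics/full_"+f,im); return im,c
def down(yaw,tilt=0):  # tool pointing down, finger closing line (tool y) at world angle yaw
    y=np.array([np.cos(yaw),np.sin(yaw),0]); z=np.array([0,0,-1.]); x=np.cross(y,z)
    return R.from_matrix(np.c_[x,y,z]).as_quat()
E
python3 - <<'E'
from h import *
im=cv2.imread("pics/top0.png")
a=cv2.resize(im[80:210,255:395],None,fx=4,fy=4,interpolation=cv2.INTER_CUBIC)
cv2.imwrite("pics/c1.png",a)
b=cv2.resize(im[150:290,100:260],None,fx=4,fy=4,interpolation=cv2.INTER_CUBIC)
cv2.imwrite("pics/c2.png",b)
s=cv2.imread("pics/scene0.png")
cv2.imwrite("pics/c3.png",cv2.resize(s[100:260,170:310],None,fx=3.5,fy=3.5,interpolation=cv2.INTER_CUBIC))
E
```

```text
(no output)
```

View pics/c1.png

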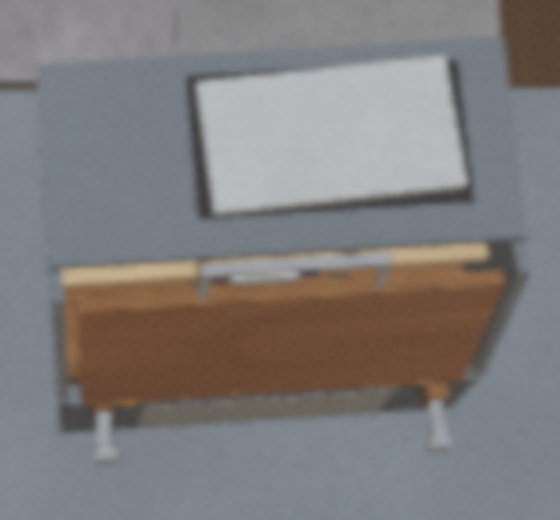

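View pics/c2.png

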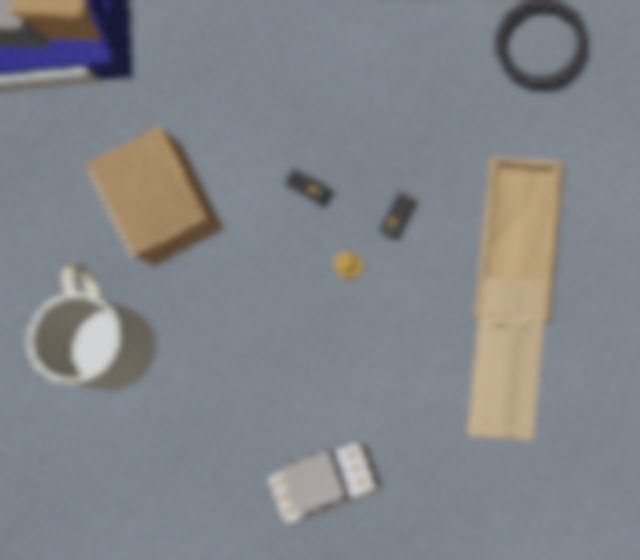

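View pics/c3.png

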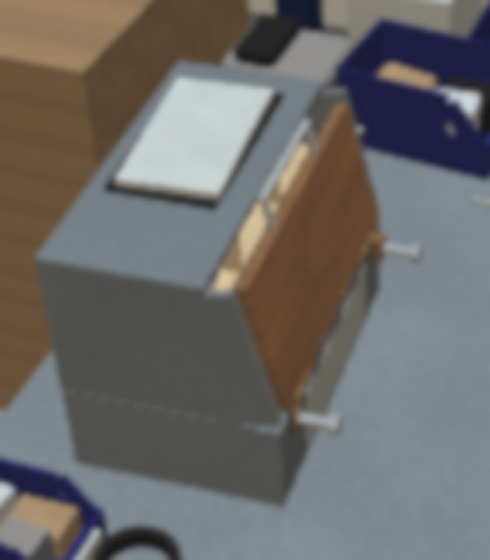

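Crop c1 (top, 4x from (255,80)): knob discs at (106,458) and (440,446), rail from (200,265) to (390,258). Crop c2 (4x from (100,150)): sensors at (310,188) and (398,216), gland at (348,265), box with its low end and lid toward the image bottom. Crop c3 (scene, 3.5x from (170,100)): discs at (332,422) left and (416,250) right, flap shut.

Run:
```python
from h import *
np.set_printoptions(precision=4,suppress=True)
t=lambda x,y:(255+x/4,80+y/4); s=lambda x,y:(170+x/3.5,100+y/3.5); b=lambda x,y:(100+x/4,150+y/4)
L=onz("top",*t(106,455),.0985); Rr=onz("top",*t(440,442),.0985)
print("discs top",L,Rr,np.linalg.norm(L-Rr)); 
print("discs scene",onz("scene",*s(332,422),.0985),onz("scene",*s(416,250),.0985))
print("tri",tri(ray("top",*t(106,455)),ray("scene",*s(332,422))),tri(ray("top",*t(440,442)),ray("scene",*s(416,250))))
d=L-Rr; ang=np.arctan2(-d[0],d[1]); print("desk yaw",ang)
# rail
zr=.12+.196*np.cos(.25); a=onz("top",*t(200,268),zr);c=onz("top",*t(390,260),zr); print("rail",a,c,zr,np.linalg.norm(a-c))
# roof corner edges
a=onz("top",*t(52,268),.277);c=onz("top",*t(524,237),.277); print("roof front",a,c,np.linalg.norm(a-c),np.arctan2(-(a-c)[0],(a-c)[1]))
print("sens",onz("top",*b(310,188),.02),onz("top",*b(398,216),.02),"gland",onz("top",*b(348,265),.03))
for p in [(492,160),(562,162),(548,320),(478,312)]: print("box",onz("top",*b(*p),.03))
print("lid end",onz("top",*b(470,437),.03),onz("top",*b(532,438),.03))
```

```text
discs top [0.571  0.0315 0.0985] [ 0.581  -0.2689  0.0985] 0.3005862478277794
discs scene [0.5702 0.0342 0.0985] [ 0.5765 -0.268   0.0985]
tri [0.5714 0.0314 0.0956] [ 0.5791 -0.2694  0.0975]
desk yaw 0.03310250315341236
rail [ 0.6715 -0.0383  0.3099] [ 0.6771 -0.1853  0.3099] 0.30990683465528635 0.1471724511267251
roof front [0.6837 0.0764 0.277 ] [ 0.7075 -0.3005  0.277 ] 0.3776480626073971 0.06313218690879455
sens [0.5784 0.4232 0.02  ] [0.5509 0.3394 0.02  ] gland [0.5028 0.3825 0.03  ]
box [0.6021 0.2505 0.03  ]
box [0.5997 0.1846 0.03  ]
box [0.45   0.1962 0.03  ]
box [0.4579 0.261  0.03  ]
lid end [0.3432 0.2661 0.03  ] [0.3419 0.2096 0.03  ]
```

```bash
cat >> h.py <<'E'
PSI=0.036
ex=np.array([np.cos(PSI),np.sin(PSI),0]); ey=np.array([-np.sin(PSI),np.cos(PSI),0]); ez=np.array([0,0,1.])
def tiltrot(t):
    z=np.sin(t)*ex-np.cos(t)*ez; return R.from_matrix(np.c_[np.cross(ey,z),ey,z]).as_quat(), z
E
python3 - <<'E'
from h import *
np.set_printoptions(precision=4,suppress=True)
q,z=tiltrot(np.radians(25))
g=np.array([.588,.0315,.0985]); tcp=g+.019*z
for P in (tcp-.1*z,tcp,tcp-.13*ex,np.array([.597,-.2695,.0985])+.019*z): print(r.solve_ik(P,q))
r.move_to(tcp-.10*z,q)
im,c=snap("wrist","w1.png",k=1.4)
print(r.get_state()["time_s"], proj("wrist",g,c), proj("wrist",g-.017*ex,c))
E
```

```text
[-0.1049 -0.1223  2.1426  0.0932  0.6909 -1.7706]
[-0.092   0.1272  2.0975  0.1157  0.4865 -1.7893]
[-0.1419 -0.1706  2.3881  0.157   0.499  -1.8705]
[-0.6494  0.2821  1.9079  0.454   0.656  -2.5776]
2.7 (np.float64(282.86944988453206), np.float64(217.2848142423051)) (np.float64(282.8839804097182), np.float64(198.713423616044))
```

View pics/w1.png

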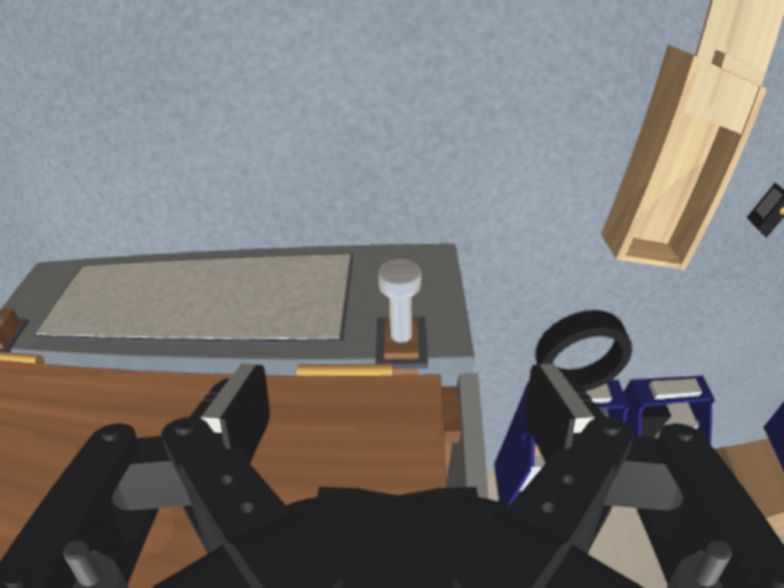

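The wrist view shows the left knob's disc at (400,275) in the 1.4x picture, about 2 mm from the prediction, so I can grasp it.

Run:
```python
from h import *
np.set_printoptions(precision=4,suppress=True)
q,z=tiltrot(np.radians(25))
g=np.array([.588,.033,.0985]); tcp=g+.019*z
print(r.movel(tcp-.03*z,.12), r.movel(tcp,.06,contact_N=15))
r.move_gripper(0); s=r.get_state(); print(s["opening"],s["gripper_force"],s["ft_force"])
print(r.movel(tcp-.133*ex,.05,contact_N=25)); s=r.get_state(); print(s["eef_pos"]-tcp,s["ft_force"],s["opening"])
r.move_gripper(.7); r.movel(s["eef_pos"]-.12*z,.2)
for t in (25,20):
  for dy in (-.15,0,.15):
    q2=(R.from_euler("z",dy)*R.from_quat(tiltrot(np.radians(t))[0])).as_quat()
    for o in (0,-.13):print(t,dy,o,r.solve_ik(np.array([.597,-.2695,.0985])+o*ex+.019*z,q2))
snap("top","t1.png"); print(r.get_state()["time_s"])
```

```text
False False
0.11760260917080044 67.6797810383141 [-0.0298  3.9053  4.2316]
True
[-0.1232 -0.007   0.001 ] [ 6.9067  0.5466 -5.3682] 0.11759542210519469
25 -0.15 0 [-0.6199  0.2661  1.9286  0.3755  0.5926 -2.3521]
25 -0.15 -0.13 None
25 0 0 [-0.6494  0.2821  1.9079  0.454   0.656  -2.5776]
25 0 -0.13 None
25 0.15 0 None
25 0.15 -0.13 None
20 -0.15 0 [-0.5986  0.2921  1.8708  0.2552  0.6831 -2.2298]
20 -0.15 -0.13 [-0.7687  0.0805  2.1248  0.3362  0.6833 -2.4603]
20 0 0 [-0.6219  0.3046  1.8545  0.3198  0.7279 -2.4413]
20 0 -0.13 None
20 0.15 0 None
20 0.15 -0.13 None
8.3167
```

Run:
```python
from h import *
im=cv2.imread("pics/full_t1.png")
cv2.imwrite("pics/c4.png",cv2.resize(im[120:260,240:380],None,fx=4,fy=4,interpolation=cv2.INTER_CUBIC))
d=np.array([.571,.0315,.0985])
for o in (0,.115,.13): u,v=proj("top",d-o*ex); print((u-240)*4,(v-120)*4)
```

```text
165.99608799641396 295.01519823689716
172.02655294039596 422.2704324868296
172.82682974232557 439.1579217335693
```

View pics/c4.png

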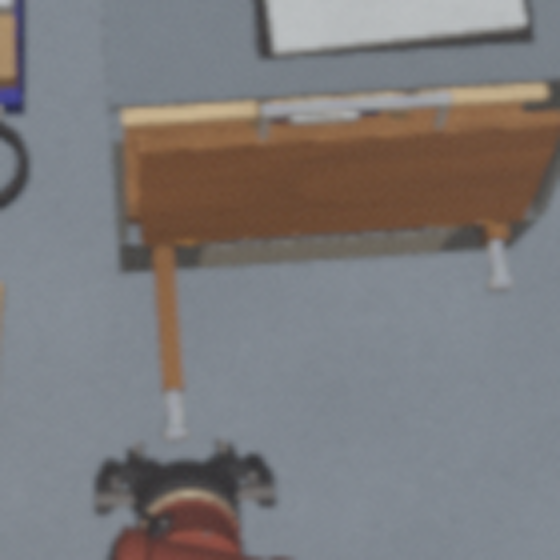

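The top crop shows the left support pulled out, its disc at (176,433). The pull ended at its stop, because this support started about 6 mm out. Its travel direction and the roof edge give a desk yaw of about 0.054. Next is the right support, at (498,283).

```bash
sed -i 's/^PSI=.*/PSI=0.054/' h.py
python3 - <<'E'
from h import *
np.set_printoptions(precision=4,suppress=True)
t=np.radians(16); q0,z0=tiltrot(t); g=np.array([.597,-.2685,.0985])
for dy in (0,-.05,-.1,-.15,-.2):
    Ry=R.from_euler("z",dy); q=(Ry*R.from_quat(q0)).as_quat(); z=Ry.apply(z0); tcp=g+.019*z
    s=[r.solve_ik(p,q) for p in (tcp-.1*z,tcp,tcp-.14*ex)]
    if all(x is not None and x[5]>-2.5 for x in s): break
else: raise SystemExit("no ik")
print(dy,s)
r.movel(r.get_state()["eef_pos"]+[0,0,.06],.2)
r.move_to(tcp-.1*z,q)
im,c=snap("wrist","w2.png"); print(proj("wrist",g-.017*ex,c))
# bright grey disc near prediction
u,v=map(int,proj("wrist",g-.017*ex,c)); p=im[v-40:v+60,u-40:u+40]; cv2.imwrite("pics/c5.png",cv2.resize(p,None,fx=5,fy=5))
E
```

```text
-0.1 [array([-0.6188,  0.141 ,  1.833 ,  0.1862,  0.9394, -2.2365]), array([-0.5929,  0.3177,  1.8244,  0.2074,  0.7701, -2.2502]), array([-0.7744,  0.0944,  2.0962,  0.27  ,  0.7586, -2.4779])]
(np.float64(279.4232668771698), np.float64(197.54059069232156))
```

View pics/c5.png

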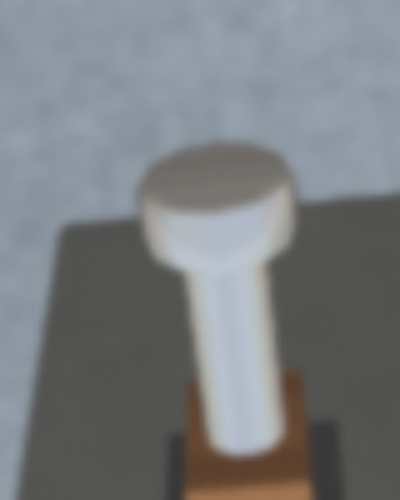

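The disc is at about (217,207) in the 5x crop, which is 3 px right of the prediction (roughly 2 mm toward +y).

Run:
```python
from h import *
np.set_printoptions(precision=4,suppress=True)
t=np.radians(16); q0,z0=tiltrot(t); g=np.array([.598,-.2665,.0985])
Ry=R.from_euler("z",-.1); z=Ry.apply(z0); tcp=g+.019*z
print(r.movel(tcp-.03*z,.12), r.movel(tcp,.06,contact_N=15))
r.move_gripper(0); s=r.get_state(); print(s["opening"],s["gripper_force"],s["ft_force"])
p0=s["eef_pos"]
print(r.movel(tcp-.136*ex,.05,contact_N=25)); s=r.get_state(); print(s["eef_pos"]-p0,s["ft_force"],s["opening"])
r.move_gripper(.7); r.movel(s["eef_pos"]-.1*z,.2); r.movel(r.get_state()["eef_pos"]+[0,0,.12],.2)
O=np.array([.627,-.1155,0])
im,c=snap("top","t2.png"); sc,_=snap("scene","s2.png"); print(r.get_state()["time_s"])
for n,f in (("top",im),("scene",sc)):
    for a in (-.07,.07): print(n,proj(n,O+.0485*ex+a*ey+.3099*ez))
a=cv2.resize(im[80:260,250:390],None,fx=3,fy=3); b=cv2.resize(sc[100:280,190:320],None,fx=3,fy=3)
cv2.imwrite("pics/c6.png",np.hstack([a,b]))
```

```text
False False
0.12824030013706103 58.691716119647026 [-1.1407  0.9501  2.2437]
True
[-0.1155 -0.0071  0.0001] [ 5.8563 -0.0511 -1.7293] 0.12318887620177144
16.0667
top (np.float64(351.64985012905834), np.float64(144.36663823420133))
top (np.float64(306.5295074255224), np.float64(146.9400889624639))
scene (np.float64(256.494099031871), np.float64(133.70928820932727))
scene (np.float64(243.88662683213843), np.float64(155.14770928107723))
```

View pics/c6.png

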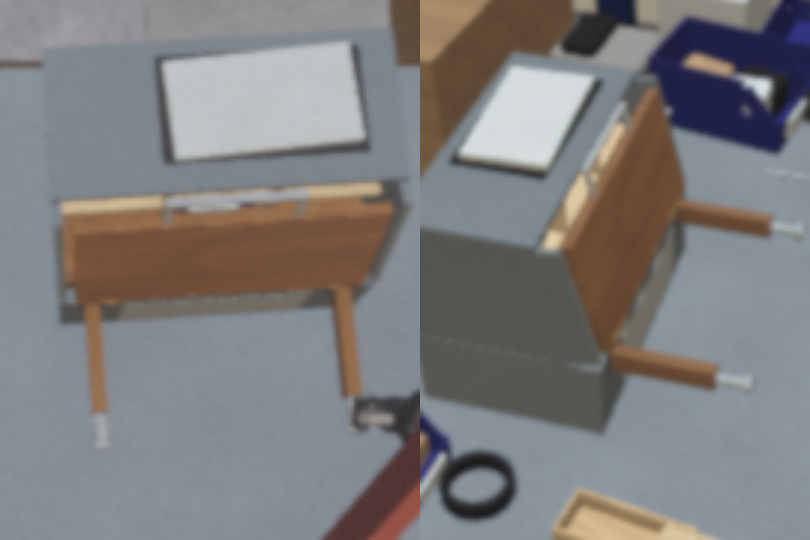

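Run:
```python
from h import *
np.set_printoptions(precision=4,suppress=True)
O=np.array([.627,-.1155,0])
def dk(P): P=P-O; return np.array([P@ex,P@ey,P[2]])
s=lambda x,y:((x-420)/3+190,y/3+100); t=lambda x,y:(250+x/3,80+y/3)
for nm,a,b in (("L",t(101,444),s(748,382)),("R",None,s(799,230))):
    if a: print(nm,"top",dk(onz("top",*a,.0985)))
    print(nm,"scene",dk(onz("scene",*b,.0985)))
for nm,a,b in (("Lbar end top face",t(97,412),s(714,367)),("R",t(352,396),s(770,217))):
    print(nm,dk(onz("top",*a,.1125)),dk(onz("scene",*b,.1125)))
print("t0 L",dk(onz("top",281.5,193.75,.0985)),dk(onz("scene",264.9,220.6,.0985)),"t0 R",dk(onz("top",365,190.5,.0985)),dk(onz("scene",288.9,171.4,.0985)))
```

```text
L top [-0.1717  0.1501  0.0985]
L scene [-0.1761  0.1512  0.0985]
R scene [-0.1745 -0.1472  0.0985]
Lbar end top face [-0.1356  0.1528  0.1125] [-0.1344  0.1518  0.1125]
R [-0.135  -0.1473  0.1125] [-0.1337 -0.1464  0.1125]
t0 L [-0.048   0.1498  0.0985] [-0.0489  0.1526  0.0985] t0 R [-0.0543 -0.1507  0.0985] [-0.0587 -0.1498  0.0985]
```

Both bar ends sit at desk x ≈ −0.135 in both views, so both supports are at their stops. The rail matches its predicted pixels within 1 px. Now I lower the flap.

```bash
echo 'O=np.array([.627,-.1155,0])
def dk(P): P=np.array(P)-O; return np.array([P@ex,P@ey,P[2]])
def wd(x,y,z): return O+x*ex+y*ey+z*ez' >> h.py
cat > flap.py <<'E'
from h import *
np.set_printoptions(precision=4,suppress=True)
def T(q): f=q-.25; return wd(-.196*np.sin(f),0,.12+.196*np.cos(f)-.015)
best=None
for k in (0,np.pi):
    q=down(PSI+k); s=[r.solve_ik(p,q) for p in (T(0)+.08*ez,T(0),T(.9),T(1.86))]
    if all(x is not None for x in s):
        m=max(abs(x[5]) for x in s)
        if best is None or m<best[0]: best=(m,q)
q=best[1]; print(best)
r.move_gripper(.4)
p=r.get_state()["eef_pos"]; r.movel(np.array([p[0]-.02,p[1],.36]),.2)
r.move_to(T(0)+.08*ez,q)
im,c=snap("wrist","w3.png",k=1.2); print([proj("wrist",wd(.0485,a,.31),c) for a in (-.07,0,.07)])
E
python3 flap.py
```

```text
(np.float64(0.4946690020394877), array([0.6878, 0.7259, 0.    , 0.    ]))
[(np.float64(282.18784766124946), np.float64(313.37032108649356)), (np.float64(282.12552005742185), np.float64(225.1178910069514)), (np.float64(282.14329998937575), np.float64(118.13559287495508))]
```

View pics/w3.png

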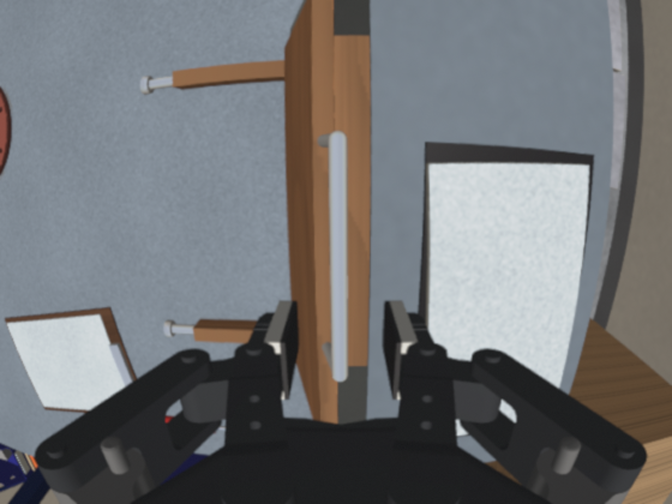

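The wrist view shows the rail from (337,137) to (340,378) in the 1.2x picture, within 1 px laterally of the prediction and centred between the fingers.

```bash
cat > flap2.py <<'E'
from h import *
np.set_printoptions(precision=4,suppress=True)
def T(q): f=q-.25; return wd(-.196*np.sin(f),0,.12+.196*np.cos(f)-.015)
print(r.movel(T(0),.1,contact_N=12))
r.move_gripper(0); s=r.get_state(); print(s["opening"],s["ft_force"],s["eef_pos"]-T(0))
for q in np.linspace(0,1.72,22)[1:]: r.movel(T(q),.08)
s=r.get_state(); print(s["ft_force"],s["eef_pos"]-T(1.72),s["opening"])
print(r.movel(T(1.86),.03,contact_N=8)); s=r.get_state(); print(s["ft_force"],dk(s["eef_pos"]),dk(T(1.82)),s["time_s"])
E
python3 flap2.py
```

```text
False
0.09314174089982706 [-6.3207  0.007   3.4581] [-0.0014 -0.0002  0.0015]
[ 0.837  -6.007  -2.5026] [-0.0017 -0.0001 -0.0022] 0.08534810861860309
True
[0.0042 1.3915 2.2566] [-0.1976  0.0002  0.1029] [-0.196  -0.      0.1052] 28.0667
```

```bash
cat > box1.py <<'E'
from h import *
np.set_printoptions(precision=4,suppress=True)
r.move_gripper(.45); r.pause(.2)
p=r.get_state()["eef_pos"]; r.movel(p+.15*ez,.2)
q=down(np.pi/2-.075); C=np.array([.5275,.223,0])
r.move_gripper(1)
r.move_to(C+.17*ez,q); print(r.get_state()["time_s"])
im,c=snap("wrist","w4.png",k=1.2); sc,_=snap("scene","s3.png"); np.save("c_w4.npy",np.array(c,dtype=object),allow_pickle=True)
print(proj("wrist",C+.03*ez,c))
E
python3 box1.py
```

```text
31.4833Traceback (most recent call last):
  File "box1.py", line 8, in <module>
    im,c=snap("wrist","w4.png",k=1.2); sc,_=snap("scene","s3.png"); np.save("c_w4.npy",np.array(c,dtype=object),allow_pickle=True)
                                                                                       ~~~~~~~~^^^^^^^^^^^^^^^^
ValueError: could not broadcast input array from shape (3,3) into shape (3,)
```

View pics/w4.png

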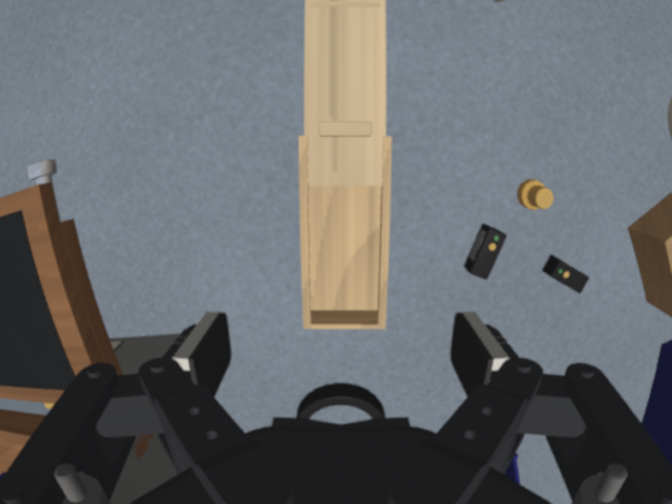

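The wrist view shows the box straight below: +x end corners at (302,328) and (387,328), low end corners at (301,137) and (391,137), lid rib at (345,129), sensors at (485,251) and (565,274), gland at (537,196). No third sensor is visible here, and the flap is down at left.

Run:
```python
from h import *
np.set_printoptions(precision=4,suppress=True)
P=[onz("wrist",u/1.2,v/1.2,.032) for u,v in ((302,328),(387,328),(301,137),(391,137))]
f=(P[0]+P[1])/2; n=(P[2]+P[3])/2; print(P,(f+n)/2,np.linalg.norm(f-n),np.arctan2(*(f-n)[1::-1]))
print("w",np.linalg.norm(P[0]-P[1]),np.linalg.norm(P[2]-P[3]))
for u,v in ((485,251),(565,274)): print("sensor",onz("wrist",u/1.2,v/1.2,.02))
print("gland",onz("wrist",537/1.2,196/1.2,.03), "rib",onz("wrist",345/1.2,129/1.2,.042))
```

```text
[array([0.6004, 0.1854, 0.032 ]), array([0.6057, 0.2535, 0.032 ]), array([0.4528, 0.1995, 0.032 ]), array([0.4575, 0.2633, 0.032 ])] [0.5291 0.2254 0.032 ] 0.14832807383273472 -0.08066062753826687
w 0.06828394555081056 0.06392772927944458
sensor [0.551  0.3382 0.02  ]
sensor [0.5785 0.4193 0.02  ]
gland [0.5059 0.3798 0.03  ] rib [0.4501 0.2309 0.042 ]
```

```bash
cat > box2.py <<'E'
from h import *
np.set_printoptions(precision=4,suppress=True)
yb=-.0805; bx=np.array([np.cos(yb),np.sin(yb),0]); C=np.array([.5291,.2254,0])-.008*bx
q=down(np.pi/2+yb)
r.movel(C+.06*ez,.2,rot=q); print(r.movel(C+.0005*ez,.06,contact_N=8), r.get_state()["eef_pos"])
if r.get_state()["eef_pos"][2]>.02: raise SystemExit("early contact")
r.move_gripper(0); s=r.get_state(); print(s["opening"],s["gripper_force"],s["ft_force"])
r.movel(s["eef_pos"]+.03*ez,.05); print(r.get_state()["ft_force"],r.get_state()["opening"])
r.movel(s["eef_pos"]+.2*ez,.15)
im,c=snap("wrist","w5.png"); snap("scene","s4.png"); print(r.get_state()["time_s"])
a=cv2.resize(im,None,fx=.9,fy=.9); sc=cv2.imread("pics/full_s4.png")
cv2.imwrite("pics/c7.png",np.hstack([a,cv2.resize(sc[90:330,150:330],(283,378))]))
E
python3 box2.py
```

```text
False [0.5216 0.2262 0.0009]
0.7610390979283843 69.7325849533081 [ 0.977  -0.6328  3.0439]
[-0.9079  0.1818 -4.2648] 0.7598208750992713
35.8917
```

View pics/c7.png

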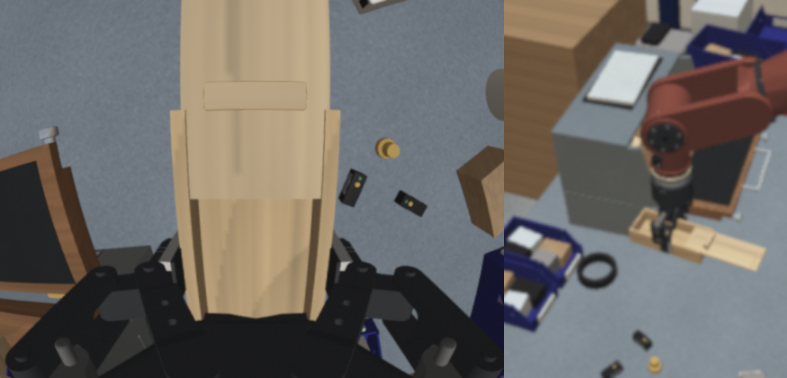

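The box hangs level in the grip with its lid still open, the rib at about (255,95). Next I place it on the flap.

```bash
cat > box3.py <<'E'
from h import *
np.set_printoptions(precision=4,suppress=True)
q=down(np.pi/2+PSI)
T=wd(-.071,0,.129)
r.movel(T+.07*ez,.15,rot=q); r.movel(T+.012*ez,.08)
print(r.movel(T-.006*ez,.02,contact_N=5)); s=r.get_state(); print(dk(s["eef_pos"]),s["ft_force"])
r.move_gripper(1); r.pause(.1); s=r.get_state()
r.movel(s["eef_pos"]+.1*ez,.15); r.movel(wd(-.16,0,.29),.2); r.pause(.1)
im,c=snap("wrist","w6.png",k=1.2); print(r.get_state()["time_s"],c[1])
for P in ((.016,0,.147),(-.134,0,.159),(-.196,0,.12)): print(proj("wrist",wd(*P),c))
E
python3 box3.py
```

```text
True
[-0.0712  0.      0.1281] [-1.5922 -0.0954  5.1773]
41.9833 [ 0.4006 -0.1281  0.4303]
(np.float64(282.92794345859335), np.float64(353.21575522346336))
(np.float64(283.0214026248759), np.float64(229.94409531473204))
(np.float64(283.03628757443084), np.float64(154.93152660069043))
```

View pics/w6.png

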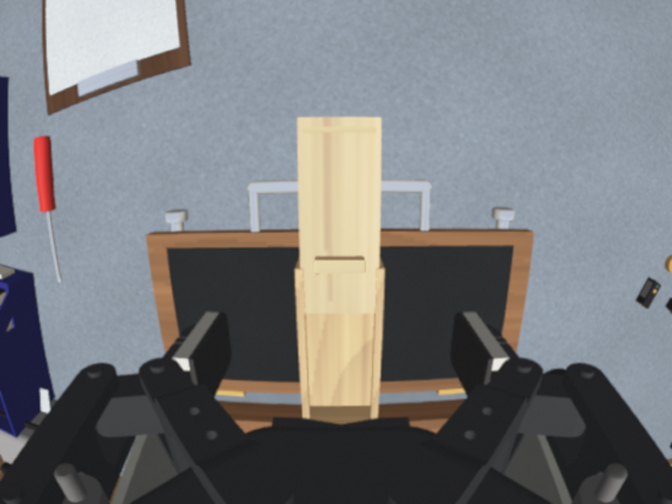

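The box stands on the level flap, low end corners at (297,264) and (383,264), rib at (340,260). Now the sensors: I locate them from a close view.

```bash
cat > sens.py <<'E'
from h import *
np.set_printoptions(precision=4,suppress=True)
print("low end",dk(onz("wrist",297/1.2,264/1.2,.159)),dk(onz("wrist",383/1.2,264/1.2,.159)),"far in",dk(onz("wrist",304/1.2,405/1.2,.131)),dk(onz("wrist",376/1.2,405/1.2,.131)))
r.movel(r.get_state()["eef_pos"]+[-.02,0,.03],.2)
M=np.array([.54,.38,0]); r.move_to(M+np.array([0,0,.2]),down(np.pi/2)); r.pause(.1)
im,c=snap("wrist","w7.png",k=1.2)
hsv=cv2.cvtColor(im,cv2.COLOR_BGR2HSV); m=(im.max(2)<60).astype(np.uint8); m[290:]=0
m=cv2.morphologyEx(m,cv2.MORPH_CLOSE,np.ones((5,5),np.uint8))
for k in cv2.findContours(m,cv2.RETR_EXTERNAL,cv2.CHAIN_APPROX_NONE)[0]:
    if cv2.contourArea(k)<60: continue
    print(cv2.contourArea(k),cv2.minAreaRect(k))
print(r.get_state()["time_s"])
E
python3 sens.py
```

```text
low end [-0.1431 -0.0311  0.159 ] [-0.1431  0.0317  0.159 ] far in [ 0.0061 -0.0337  0.131 ] [0.0062 0.0347 0.131 ]
89.5 ((414.256103515625, 280.19512939453125), (25.924846649169922, 5.4660820960998535), 51.34019470214844)
88.0 ((152.74392700195312, 280.19512939453125), (5.4660820960998535, 25.924846649169922), 38.65980529785156)
181.0 ((48.894493103027344, 278.4599914550781), (43.65470886230469, 19.054603576660156), 20.772254943847656)
456.0 ((390.0, 275.0), (28.0, 28.0), 90.0)
455.0 ((177.0, 275.0), (28.0, 28.0), 90.0)
585.0 ((327.8380126953125, 223.28929138183594), (39.22787094116211, 17.275617599487305), 29.24882698059082)
552.5 ((248.7032928466797, 197.96392822265625), (15.231115341186523, 40.253658294677734), 23.629377365112305)
44.3583
```

View pics/w7.png

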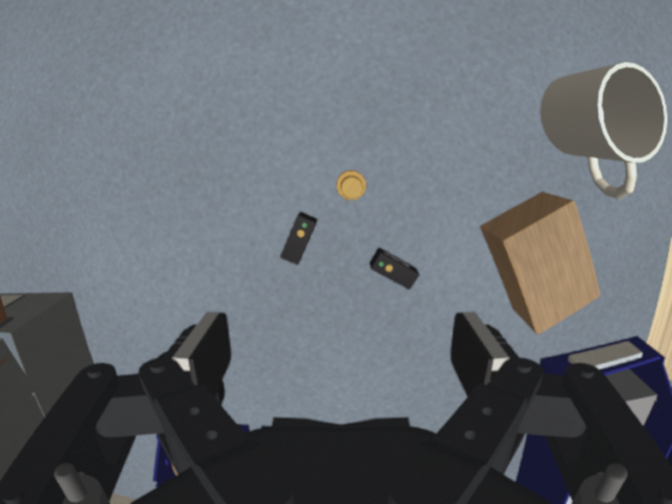

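The view shows two sensors, at (299,238) and (394,269), with the gland at (351,185). No third sensor is visible. I pick the first one now and locate the second again before its pick.

```bash
cat > pick.py <<'E'
from h import *
import sys
np.set_printoptions(precision=4,suppress=True)
def rects(im):
    m=(im.max(2)<60).astype(np.uint8); m[265:]=0
    m=cv2.morphologyEx(m,cv2.MORPH_CLOSE,np.ones((5,5),np.uint8)); o=[]
    for k in cv2.findContours(m,cv2.RETR_EXTERNAL,cv2.CHAIN_APPROX_NONE)[0]:
        if cv2.contourArea(k)<250: continue
        (u,v),(w,h),a=cv2.minAreaRect(k)
        if w<h: w,h,a=h,w,a+90
        if not 1.6<w/h<3.4: continue
        d=np.array([np.cos(np.radians(a)),np.sin(np.radians(a))])*w*.4; c=np.array([u,v])
        P=[onz("wrist",*(c+s*d),.016) for s in (-1,0,1)]; e=P[2]-P[0]
        o.append((P[1],np.arctan2(e[1],e[0]),np.linalg.norm(e)/.8))
    return o
def go(sel,boxx):
    im,c=snap("wrist",f"p{boxx}.png"); L=rects(im); print(L)
    P,a,l=sel(L); P=P.copy(); P[2]=.005
    qs=[down(a+np.pi/2+k) for k in (0,np.pi)]; s=[r.solve_ik(P,q) for q in qs]
    i=min((i for i in (0,1) if s[i] is not None),key=lambda i:abs(s[i][5])); q=qs[i]; print(s[i])
    r.move_gripper(.5); r.move_to(P+.09*ez,q)
    # close look, correct
    im,c=snap("wrist",f"q{boxx}.png"); L=rects(im); 
    if L:
        B=min(L,key=lambda t:np.linalg.norm((t[0]-P)[:2])); print("close",B)
        if np.linalg.norm((B[0]-P)[:2])<.012: P[:2]=B[0][:2]
    print(r.movel(P,.12,contact_N=8,rot=q)); r.move_gripper(0); s=r.get_state(); print(s["opening"],s["gripper_force"])
    r.movel(s["eef_pos"]+.24*ez,.25); print("held",r.get_state()["opening"])
    T=wd(-.068+boxx,0,.131+.005+.003)
    ks=[(q2,r.solve_ik(T,q2)) for q2 in (down(PSI),down(PSI+np.pi))]; q2=min((k for k in ks if k[1] is not None),key=lambda k:abs(k[1][5]))[0]
    r.move_to(T+.11*ez,q2); snap("wrist",f"h{boxx}.png"); r.movel(T+.03*ez,.15); print(r.movel(T,.04,contact_N=5),dk(r.get_state()["eef_pos"]))
    r.move_gripper(.31); r.pause(.1); p=r.get_state()["eef_pos"]; r.movel(p+.1*ez,.15); print(r.get_state()["time_s"])
E
python3 - <<'E'
from pick import *
go(lambda L:min(L,key=lambda t:t[0][1]),.036)
E
```

```text
[(array([0.5798, 0.4259, 0.016 ]), np.float64(1.0539107575001623), np.float64(0.04342259119645552)), (array([0.5522, 0.3429, 0.016 ]), np.float64(-0.4161271173854308), np.float64(0.04323662247730155))]
[ 0.4478  0.5316  1.6656 -0.      0.9444 -0.7069]
close (array([0.5548, 0.3441, 0.016 ]), np.float64(-0.41332029920256025), np.float64(0.0435427542192382))
False
0.1870365849188456 61.57874822616577
held 0.19348524821262422
False [-0.0318 -0.0001  0.1392]
52.3417
```

I have used all 14 picture views, so from here I check with numbers only.

Run:
```python
from pick import *
r.movel(r.get_state()["eef_pos"]+.06*ez,.2)
# check inside of box: dark blob position from here
r.move_to(wd(-.12,0,.30),down(np.pi/2+PSI)); r.pause(.1)
im,c=snap("wrist","v1.png"); m=(im.max(2)<70).astype(np.uint8)
u0,v0=map(int,proj("wrist",wd(-.11,-.028,.145),c)); u1,v1=map(int,proj("wrist",wd(.0,.028,.145),c)); print(u0,v0,u1,v1)
a,b=sorted((u0,u1)); m2=np.zeros_like(m); m2[v0:v1,a:b]=m[v0:v1,a:b]
n,_,st,ce=cv2.connectedComponentsWithStats(m2)
for i in range(1,n):
    if st[i,4]>40: print(st[i],dk(onz("wrist",*ce[i],.151)),dk(onz("wrist",st[i,0],st[i,1],.151)),dk(onz("wrist",st[i,0]+st[i,2],st[i,1]+st[i,3],.151)))
r.move_gripper(1); r.move_to(np.array([.55,.40,.2]),down(np.pi/2)); r.pause(.1)
go(lambda L:min(L,key=lambda t:np.linalg.norm(t[0][:2]-[.579,.424])),-.008)
```

```text
254 204 309 304
[254 252   2  46  63] [-0.0361 -0.0295  0.151 ] [-0.0636 -0.0288  0.151 ] [-0.0114 -0.0286  0.151 ]
[267 268  38  20 538] [-0.0348 -0.0006  0.151 ] [-0.0464 -0.0165  0.151 ] [-0.0236  0.0217  0.151 ]
[(array([0.5801, 0.4265, 0.016 ]), np.float64(1.0519088469445597), np.float64(0.04245926427397543))]
[ 0.5365  0.6507  1.4761 -0.      1.0148  1.0554]
close (array([0.5832, 0.429 , 0.016 ]), np.float64(-2.0882997840714554), np.float64(0.04295586189205802))
False
0.1908549633159177 61.66988253593445
held 0.19078663262676931
False [-0.0758 -0.0001  0.1392]
66.5917
```

```bash
cat > lid.py <<'E'
from h import *
np.set_printoptions(precision=4,suppress=True)
q=down(np.pi/2+PSI)
r.movel(r.get_state()["eef_pos"]+.06*ez,.2); r.move_gripper(0)
r.move_to(wd(-.12,0,.30),q); r.pause(.1)
im,c=snap("wrist","v2.png"); m=(im.max(2)<70).astype(np.uint8)
us=sorted((proj("wrist",wd(-.11,-.026,.145),c)[0],proj("wrist",wd(0,.026,.145),c)[0])); v0,v1=(int(proj("wrist",wd(x,0,.145),c)[1]) for x in (-.115,0))
m2=np.zeros_like(m); a,b=map(int,us); m2[v0:v1,a:b]=m[v0:v1,a:b]
n,_,st,ce=cv2.connectedComponentsWithStats(m2)
for i in range(1,n):
    if st[i,4]>40: print(st[i],dk(onz("wrist",*ce[i],.151)))
print(r.movel(wd(-.19,0,.20),.2,rot=q), r.movel(wd(-.19,0,.161),.08,contact_N=4), dk(r.get_state()["eef_pos"]))
print(r.movel(wd(-.075,0,.161),.05,contact_N=6)); s=r.get_state(); print(dk(s["eef_pos"]),s["ft_force"])
print(r.movel(wd(-.033,0,.161),.02,contact_N=18)); s=r.get_state(); print(dk(s["eef_pos"]),s["ft_force"],s["time_s"])
E
python3 lid.py
```

```text
[260 228  40  20 426] [-0.0778 -0.004   0.151 ]
[280 251   8  34 234] [-0.0457 -0.0001  0.151 ]
[256 261  12  13 138] [-0.0471 -0.0222  0.151 ]
[300 261   8   9  66] [-0.0496  0.0198  0.151 ]
[256 275  24  29 467] [-0.019  -0.0187  0.151 ]
[288 275  20  29 362] [-0.0179  0.016   0.151 ]
False False [-0.1898 -0.0001  0.1611]
False
[-0.075  -0.0001  0.161 ] [ 0.1867 -0.2867  0.677 ]
True
[-0.0468 -0.      0.1603] [0.1702 0.9019 0.1859] 74.3
```

```bash
cat > lid2.py <<'E'
from h import *
np.set_printoptions(precision=4,suppress=True)
q=down(np.pi/2+PSI)
r.movel(wd(-.056,0,.161),.05)
print(r.movel(wd(-.033,0,.161),.02,contact_N=25)); s=r.get_state(); print(dk(s["eef_pos"]),s["ft_force"],s["time_s"])
r.movel(wd(-.07,0,.161),.05); r.movel(wd(-.07,0,.25),.15); r.movel(wd(-.16,0,.31),.15); r.pause(.1)
im,c=snap("wrist","v3.png"); g=cv2.cvtColor(im,cv2.COLOR_BGR2GRAY)
for z,y in ((.157,.0),(.157,.015),(.157,-.024),(.159,.031)):
    xs=np.arange(-.16,.022,.003); pr=[]
    for x in xs:
        u,v=proj("wrist",wd(x,y,z),c); pr.append(int(g[int(round(v)),int(round(u))]))
    print(y,list(zip((xs*1000).astype(int).tolist(),pr)))
E
python3 lid2.py
```

```text
True
[-0.0469  0.0001  0.1602] [-1.1997  0.1588  0.4494] 75.425
0.0 [(-160, 141), (-157, 141), (-154, 55), (-151, 52), (-148, 52), (-145, 53), (-142, 102), (-138, 122), (-135, 149), (-132, 225), (-129, 227), (-126, 227), (-123, 226), (-120, 227), (-117, 227), (-114, 227), (-111, 196), (-108, 36), (-105, 36), (-102, 36), (-99, 36), (-96, 35), (-93, 36), (-90, 36), (-87, 36), (-84, 36), (-81, 37), (-78, 36), (-75, 37), (-72, 75), (-69, 88), (-66, 88), (-63, 88), (-60, 87), (-57, 87), (-54, 87), (-51, 86), (-48, 87), (-45, 87), (-42, 86), (-39, 87), (-36, 86), (-33, 85), (-30, 86), (-27, 85), (-24, 85), (-21, 85), (-18, 85), (-15, 106), (-12, 217), (-9, 226), (-6, 225), (-3, 225), (0, 225), (2, 224), (5, 224), (8, 224), (11, 203), (14, 199), (17, 75), (20, 38)]
0.015 [(-160, 140), (-157, 139), (-154, 55), (-151, 54), (-148, 53), (-145, 53), (-142, 101), (-138, 122), (-135, 153), (-132, 230), (-129, 232), (-126, 229), (-123, 227), (-120, 233), (-117, 232), (-114, 232), (-111, 221), (-108, 190), (-105, 171), (-102, 150), (-99, 115), (-96, 117), (-93, 120), (-90, 120), (-87, 121), (-84, 12
[... 1076 characters left out ...]
]
0.031 [(-160, 138), (-157, 139), (-154, 55), (-151, 52), (-148, 53), (-145, 53), (-142, 54), (-138, 69), (-135, 116), (-132, 210), (-129, 201), (-126, 220), (-123, 214), (-120, 213), (-117, 213), (-114, 205), (-111, 205), (-108, 205), (-105, 205), (-102, 199), (-99, 195), (-96, 161), (-93, 96), (-90, 73), (-87, 45), (-84, 57), (-81, 41), (-78, 41), (-75, 41), (-72, 41), (-69, 41), (-66, 54), (-63, 47), (-60, 41), (-57, 41), (-54, 40), (-51, 41), (-48, 40), (-45, 40), (-42, 40), (-39, 39), (-36, 38), (-33, 41), (-30, 40), (-27, 40), (-24, 41), (-21, 41), (-18, 40), (-15, 41), (-12, 40), (-9, 40), (-6, 40), (-3, 41), (0, 41), (2, 41), (5, 40), (8, 41), (11, 40), (14, 41), (17, 40), (20, 41)]
```

Run:
```python
from h import *
np.set_printoptions(precision=4,suppress=True)
r.move_gripper(1); r.movel(wd(-.17,0,.30),.15); r.pause(.1)
im,c=snap("wrist","v4.png"); g=cv2.cvtColor(im,cv2.COLOR_BGR2GRAY)
def prof(y,z,a,b,st=.0015): return [(round(x*1000,1),int(np.mean([g[int(round(v)),int(round(u))] for u,v in [proj("wrist",wd(x,y+k,z),c) for k in (-.003,0,.003)]]))) for x in np.arange(a,b,st)]
print("rib",prof(0,.169,-.06,-.012)); print("rib0",prof(0,.157,-.06,-.015)); print("nxt",prof(.024,.157,-.06,-.02)); print("low",prof(0,.157,-.15,-.12),prof(.031,.159,-.15,-.12)); print("far",prof(0,.157,-.01,.024))
t,ct=snap("top","v5.png"); m=(t.max(2)<65).astype(np.uint8)
n,_,s,ce=cv2.connectedComponentsWithStats(m)
for i in range(1,n):
    if 12<s[i,4]<250: print(s[i],onz("top",*ce[i],.01)[:2])
print(r.get_state()["time_s"])
```

```text
rib [(np.float64(-60.0), 214), (np.float64(-58.5), 213), (np.float64(-57.0), 214), (np.float64(-55.5), 213), (np.float64(-54.0), 213), (np.float64(-52.5), 213), (np.float64(-51.0), 213), (np.float64(-49.5), 214), (np.float64(-48.0), 213), (np.float64(-46.5), 213), (np.float64(-45.0), 213), (np.float64(-43.5), 204), (np.float64(-42.0), 161), (np.float64(-40.5), 113), (np.float64(-39.0), 113), (np.float64(-37.5), 117), (np.float64(-36.0), 142), (np.float64(-34.5), 189), (np.float64(-33.0), 214), (np.float64(-31.5), 214), (np.float64(-30.0), 213), (np.float64(-28.5), 213), (np.float64(-27.0), 212), (np.float64(-25.5), 210), (np.float64(-24.0), 211), (np.float64(-22.5), 212), (np.float64(-21.0), 212), (np.float64(-19.5), 211), (np.float64(-18.0), 212), (np.float64(-16.5), 211), (np.float64(-15.0), 211), (np.float64(-13.5), 210)]
rib0 [(np.float64(-60.0), 214), (np.float64(-58.5), 214), (np.float64(-57.0), 214), (np.float64(-55.5), 214), (np.float64(-54.0), 214), (np.float64(-52.5), 214), (np.float64(-51.0), 213), (np.float64(-49.5), 214), (np.float64(-48.0), 213), (np.float64(-46.5), 213
[... 2555 characters left out ...]
float64(5.0), 32), (np.float64(6.5), 32), (np.float64(8.0), 34), (np.float64(9.5), 35), (np.float64(11.0), 36), (np.float64(12.5), 36), (np.float64(14.0), 36), (np.float64(15.5), 36), (np.float64(17.0), 36), (np.float64(18.5), 36), (np.float64(20.0), 36), (np.float64(21.5), 36), (np.float64(23.0), 36)]
[189 103   4   6  14] [0.9543 0.3903]
[220 105  11  18 176] [0.9176 0.2521]
[202 124  10  18 142] [0.8353 0.3241]
[441 133  10   4  28] [ 0.8271 -0.6214]
[456 134  16   3  39] [ 0.8235 -0.6898]
[226 151  14   8  21] [0.7532 0.2218]
[329 209  19  10  59] [ 0.5082 -0.1748]
[358 211   7   4  16] [ 0.5145 -0.2724]
[466 216   7  21  77] [ 0.4636 -0.6774]
[  0 267   3  22  40] [0.2937 1.0595]
79.025
```

The rib's back face sits 100 mm from the box's low end, which is where it should be with the lid fully shut. No sensor is left on the bench.

Run:
```python
from h import *
r.movel(r.get_state()["eef_pos"]+[-.03,0,.05],.15); r.pause(.5); print(r.hand_in())
```

```text
the job is handed in; nothing more can be done
None
```

The job is handed in, with no verdict shown: both supports are out, the flap is lowered onto them, and the box is on the flap against the ledge with both sensors in it and its lid shut to within about 1.5 mm by my measurement; I found no third sensor.

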